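# Back the ratchet bar feeder off by one notch

### The arm

A 6-joint arm with a two-finger parallel gripper is mounted at the origin on a cart in front of the work surface, level with it; the furniture and walls round the work are solid. World frame = base frame: x ahead of the robot, y to its left, z up, the work surface at z = 0. Lengths are in mm, angles in degrees, forces in N, time in s.
With the tool pointing down it reaches from about 300 to 850 mm from the base axis. Payload 4.2 kg.
Tool frame: the origin (TCP) lies at the centre of the arm's flange, where the gripper is bolted on; the fingertips stand 191 mm ahead of it and the grasp point (between the pads) lies 172 mm ahead of it; z points along the fingers, y is the direction in which the jaws open and shut (so a half turn about z gives the same grasp; the last joint's range is limited). The gripper opens to 91 mm and grips with 3 to 60 N. Pads are 32 mm wide; open, the fingers measure 118 mm over their backs; the gripper's body (76 mm by 178 mm) begins 60 mm behind the grasp point.
Start: joints at [65.489, 18.312, 89.639, -0, 72.044, -1.146], TCP at [228.036, 527.847, 404.776] pointing down, gripper open.
Joint ranges: [-177.97, 177.97], [-48.28, 115.42], [12.27, 149.76], [-77.06, 257.06], [2.81, 150.46], [-146.56, 146.56]. Speed limits (degrees/s): [147.25, 147.25, 180, 180, 180, 180].

### API

Orientations are given as [roll, pitch, yaw] about the fixed x, y, z axes, in that order (R = Rz(yaw) Ry(pitch) Rx(roll)).
In Python, from workcell import status, vision, ticket gives the robot as it stands.
- The arm moves only by the shell command python3 -m jog 'ROWS' [FORCE]. ROWS is JSON, a list of rows, each a list of 7 numbers: the finger opening in m, from 0 to 0.0912, then the shift along the tool's x, y, z in m, then the turn, a rotation vector about the tool's x, y, z in rad. A call has 1 to 12 rows; each row shifts and turns the commanded pose from where the row before left it, along the tool's axes as they then stand; what a row does not reach is not made up. A row lasts 1/8 s, in which the tool goes at most 62.5 mm and 10.7 degrees, less where a joint would pass 70% of its speed; a pose out of reach is approached as far as the arm can. A call with a gripper value outside its range is refused whole. The fingers move at their own pace and stop on an object; FORCE is the grip in N (left out, the last holds). Time passes only in rows, so rows that do not move let the fingers close. It gives the time, the measured TCP pose, the force and the opening at its end, in the units of the state.
- status.state(): the state, without advancing time (a new reading comes with each control period).
- vision.grab_frame(name): name is "scene" or "side" or "wrist"; returns a dict with "color" (400x640x3 uint8, blue, green, red), "depth" (400x640 float32, mm along the optical axis (not along the pixel's ray), 0 where there is no reading), "fov_y" (degrees; the focal length in pixels is half the picture's height over the tangent of half this angle, whatever the lens; pixels are square), "cx", "cy" (the principal point, pixels), "pose" (4x4, takes a point from camera to world coordinates). Camera axes: x right, y down, z forward; pixel columns grow to the right and rows downward; lengths in mm; the calibration is good to about 2 mm. A picture is of the moment at which its call begins.
- ticket.job_done(): hands the job in, once; it reports no verdict.
Trained networks look in the newest picture that a camera, given by its name, has taken for a name from the list of things; names that differ only in an ending like _2 or _b are one class to them, and where a whole thing is asked for, a point or a joint stands for the part that bears it (a point fixed in the world has none). Each returns a list of dicts, best first, with "p" (0 to 1); they miss things now and then, are a little off and sometimes report something else, mostly with a low value. They report only what shows in the picture. A call takes as long as a camera call.
- vision.find_in(camera, label): "location" ([x, y, z] in mm, in world coordinates, good to about 4 mm: the middle of the surface that is visible of it).
- vision.silhouettes(camera, label): "pixels" (400x640 bool, what is visible of it).
The state is a dict: "time_s": time; "qpos": joint angles; "qvel": joint speeds; "effort": joint torques, N m; "ee_pos": TCP position; "ee_rot": TCP orientation; "force": force on the tool from outside, world axes, zero at the start; "torque": the same for the moment, N m; "gripper_width": finger opening in mm.
Only numpy, scipy, OpenCV 4.12 (cv2) and the standard library are available. Lean on these libraries where they do the work, as an engineer would, in place of code of your own. Each camera call takes 0.05 s, during which the arm holds its last target.

### The job

The bar feeder has been wound one notch too far. With a fingertip against its handle, lift the pawl out of the ratchet wheel and tip it right over so that it stays back, then push the wheel back one notch by its peg (the top of the wheel goes towards the pawl's side), and tip the pawl over again so that it drops fully into the next gap of the wheel. Push gently, go back one notch only, and leave the bar in the feeder and everything else lying where it is.

Things in the scene. Friction and masses are not known exactly. Their poses are not given: they have to be found in the camera images.
- feeder: Ratchet bar feeder, fixed, on a board 125 x 280 mm. Origin on the worktop; z up, -x its front (to the robot), +y left as the robot sees it. Steel ratchet wheel at the front, 116 mm across: axis along x at y 0, z 109 mm, front face at x -34 mm. Pawl at the wheel's upper right, pivot at y -80, z 153 mm. In front of x -50 mm only the wheel's peg and the pawl's handle stand out.
- wheel (a joint): Wheel angle, rad; grows as it is pushed BACK (clockwise as the robot sees it, top to the right). 10 teeth: one notch = 0.628. The lowered pawl stops backward turning at 0 or, a notch on, at 0.628, with 0.2 of play short of each stop (start -0.12 to -0.01). Stays where left; moving the peg takes about 3 N. Turned forward, the teeth lift the pawl by themselves.
- wheel_peg_mid (a point): Point on the axis of the wheel's peg: steel rod 12 mm thick along the feeder's x, standing 75 mm out of the wheel's front, 42 mm from its axis. The point is 34 mm from the rod's front end. At wheel = 0 it is 14 mm left of and 39 mm above the wheel's axis; a notch back, 12 mm right of and 40 mm above it.
- pawl (a joint): Pawl angle, rad. 0: nose down in a gap of the wheel (about 0.16 when it stands on a tooth; clear of the teeth above 0.2). Grows as its handle goes to the right, up and over, to a stop at 1.09. Only its weight holds it (under 1 N at the handle): beyond about 0.6 it falls over to the right and stays back, below that it falls into the wheel.
- pawl_handle_mid (a point): Point on the axis of the pawl's handle: steel rod 12 mm thick along the feeder's x, standing 75 mm out of the pawl's front, 50 mm from its pivot. The point is 34 mm from the rod's front end. Pawl down: 26 mm left of and 43 mm above the pivot; thrown back: 26 mm right of and 43 mm above it.
- feed_bar: Small cast bar, 44 x 98 x 16 mm, lying loose in the feeder's bed behind the wheel, between pusher and end stop; origin under its centre. Leave it.
- cup: White mixing cup, 79 mm across, 88 mm high, standing to the right of the feeder; origin under its centre. Leave it.
- spare_bar: Rose cast bar, 72 x 102 x 24 mm, lying to the left of the feeder; origin under its centre. Leave it.
- pen: Black marker, 130 mm long, lying right of the feeder; origin under its centre. Leave it.
- brush: Flat brush, 218 mm long, lying on the right; origin under its centre. Leave it.
- block: Grey cast block, 56 x 76 x 61 mm, on the right; origin under its centre. Leave it.
- bottle: White bottle, 62 mm across, 159 mm high, on the left; origin under its centre. Leave it.

How it is judged (in metres and radians):
On the way, in this order (a step that is already met when the one before it is completed fails the run):
1. the pawl is lifted out and tipped over, past its balance point (value of joint pawl above 0.85 rad), for 0.2 s.
2. the wheel is pushed back while the pawl is out (value of joint each of wheel, pawl above 0.3 rad), for 0.1 s.
3. the pawl is down in the next gap (value of joint pawl below 0.08 rad and value of joint wheel between 0.4 and 0.67 rad), for 0.2 s.
At the end, for the whole second after the job is handed in: The wheel is one notch (0.628 rad) back from where the pawl held it, anywhere in the play of that gap (0.40 to 0.67 rad), at rest, and the pawl is fully down in the gap (under 0.08 rad) (all of step 3 and velocity of joint wheel between -0.05 and 0.05 rad/s); the robot touches nothing.
It fails at once if the wheel is pushed back a notch and a half or more (value of joint wheel above 0.95 rad).
It fails at once if the wheel is wound further forward (value of joint wheel below -0.4 rad).
It fails at once if the pawl or the wheel with its peg is pinched or forced (over 30 N) (contact force between the fingers and pawl above 30 N or contact force between the fingers and wheel above 30 N).
It fails at once if the bar in the feeder is shifted by 15 mm or lifted (distance of feed_bar from where it was at the start of the episode above 0.015 m).
It fails at once if a thing lying about is shifted by 20 mm or lifted (distance of any of cup, spare_bar, pen, brush, block, bottle from where it was at the start of the episode above 0.02 m).
It also fails if it takes over 54 s, if anything falls off the work surface, if the arm or the gripper's body presses on something with over 40 N, if the wrist force passes 120 N, or if a joint passes its speed limit or range.

## Working session

There is one attempt and no reset: what is moved stays moved. The work goes in short steps, Python scripts to look and compute and a shell command to move; the robot and the scene stay as the last step left them, time stands still between calls to the robot, and variables do not carry over. Pictures are saved under pics/ and viewed, and the job is handed in when it is done.

```bash
ls; mkdir -p pics
cat > h.py <<'E'
import numpy as np, cv2
from workcell import status, vision, ticket
def grab(n,f):
    d=vision.grab_frame(n); cv2.imwrite('pics/'+f,d['color']); return d
def ray(d,u,v):
    fl=200/np.tan(np.radians(d['fov_y'])/2)
    P=np.array(d['pose']); return P[:3,3],P[:3,:3]@np.array([(u-d['cx'])/fl,(v-d['cy'])/fl,1])
def px(d,u,v):
    o,r=ray(d,u,v); return o+r*d['depth'][int(v),int(u)]
def proj(d,p):
    fl=200/np.tan(np.radians(d['fov_y'])/2)
    P=np.array(d['pose']); c=P[:3,:3].T@(np.asarray(p)-P[:3,3]); return c[0]/c[2]*fl+d['cx'],c[1]/c[2]*fl+d['cy']
E
python3 - <<'E'
from h import *
for n in ['scene','side','wrist']:
    d=grab(n,n+'0.png')
    print(n,d['fov_y'],np.round(d['pose'],2).tolist())
    if n!='wrist':
        for l in ['feeder','wheel','pawl','wheel_peg_mid','pawl_handle_mid','feed_bar','cup','spare_bar','pen','brush','block','bottle']:
            print(l,[(np.round(x['location'],0).tolist(),round(x['p'],2)) for x in vision.find_in(n,l)[:2]])
print(status.state())
E
```

```text
pics
scene 55.18453374808316 [[0.63, -0.59, 0.51, -165.94], [-0.78, -0.48, 0.4, -504.57], [0.01, -0.64, -0.76, 1151.1], [0.0, 0.0, 0.0, 1.0]]
feeder [([527.0, -49.0, 39.0], 0.75)]
wheel [([508.0, -9.0, 123.0], 0.97)]
pawl [([514.0, -75.0, 175.0], 0.58)]
wheel_peg_mid [([509.0, -6.0, 123.0], 0.91)]
pawl_handle_mid [([517.0, -68.0, 180.0], 0.58)]
feed_bar []
cup [([533.0, -309.0, 56.0], 0.97)]
spare_bar [([396.0, 294.0, 25.0], 0.9)]
pen [([412.0, -252.0, 11.0], 0.75)]
brush [([394.0, -498.0, 10.0], 0.89)]
block [([572.0, -436.0, 60.0], 0.56)]
bottle [([387.0, 502.0, 94.0], 0.6)]
side 54.34130728982893 [[-1.0, 0.0, 0.03, 460.93], [-0.02, 0.59, -0.81, 1173.65], [-0.02, -0.81, -0.59, 1009.19], [0.0, 0.0, 0.0, 1.0]]
feeder [([530.0, 9.0, 76.0], 0.78), ([407.0, 543.0, 106.0], 0.33)]
wheel [([518.0, 13.0, 129.0], 0.89)]
pawl [([516.0, -62.0, 194.0], 0.46)]
wheel_peg_mid [([516.0, 15.0, 130.0], 0.6), ([589.0, -400.0, 53.0], 0.31)]
pawl_handle_mid [([531.0, 13.0, 78.0], 0.74), ([511.0, -62.0, 194.0], 0.71)]
feed_bar [([602.0, -18.0, 63.0], 0.38)]
cup [([588.0, -398.0, 53.0], 0.58), ([516.0, -3
[... 292 characters left out ...]
[0.0, 0.29, -0.96, 385.3], [0.0, 0.0, 0.0, 1.0]]
{'time_s': 1.35, 'qpos': array([ 6.54886121e+01,  1.83116910e+01,  8.96378316e+01,  5.88478995e-04,
        7.20430727e+01, -1.14546978e+00]), 'qvel': array([ 0.14463911, -0.03119888,  0.08003971,  0.00747698,  0.01468914,
        0.0001883 ]), 'effort': array([ 2.38928136e-03, -4.12360382e+01, -2.32229125e+01,  7.29253725e-02,
        3.78776109e-02, -1.62413085e-05]), 'ee_pos': array([228.04287416, 527.85363448, 404.78595398]), 'ee_rot': array([ 1.79992586e+02, -4.11699181e-04,  1.56633901e+02]), 'force': array([-0.56089931, -0.36150356,  0.13671235]), 'torque': array([0.01739205, 0.02042916, 0.02376667]), 'gripper_width': 91.44216143305536}
```

View pics/scene0.png

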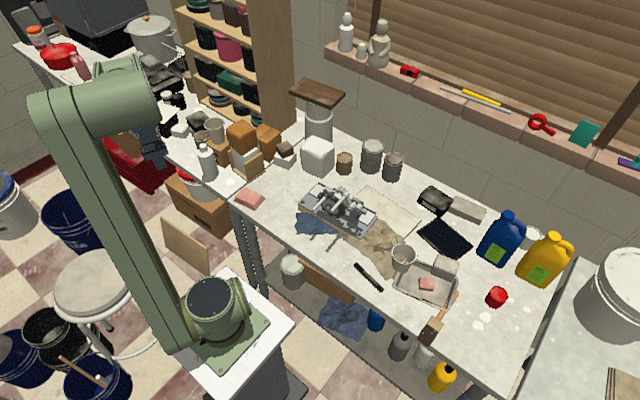

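View pics/side0.png

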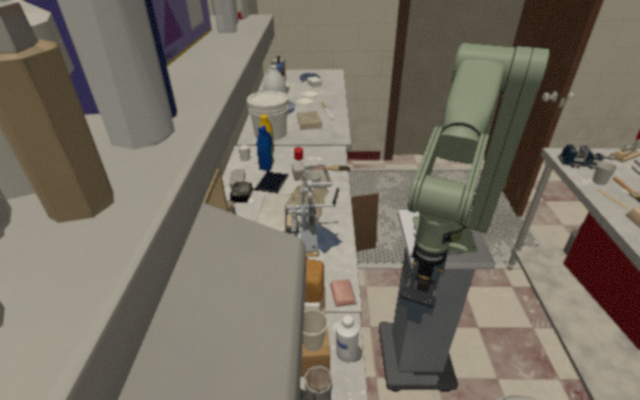

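View pics/wrist0.png

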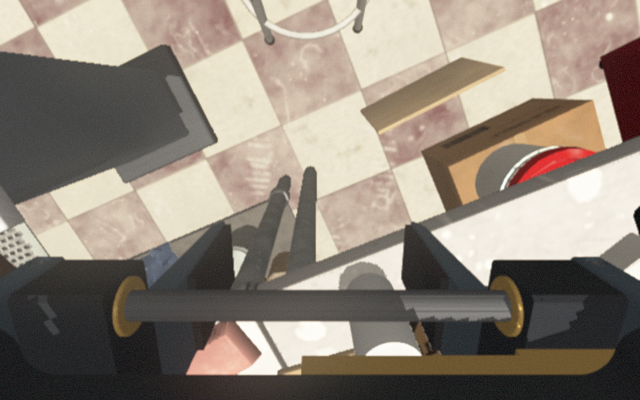

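The scene view shows the feeder at about (340,208), the cup at (403,255) and the pen at (368,277). The side view shows the feeder at about (303,222). In the wrist view only the spare bar shows, at (225,345). I'll move over the feeder for a close wrist view.

```bash
python3 -m jog '[[0.09,-0.04,-0.03,-0.007,0,0,0],[0.09,-0.04,-0.03,-0.007,0,0,0],[0.09,-0.04,-0.03,-0.007,0,0,0],[0.09,-0.04,-0.03,-0.007,0,0,0],[0.09,-0.04,-0.03,-0.007,0,0,0],[0.09,-0.04,-0.03,-0.007,0,0,0],[0.09,-0.04,-0.03,-0.007,0,0,0],[0.09,-0.04,-0.03,-0.007,0,0,0],[0.09,-0.04,-0.03,-0.007,0,0,0],[0.09,-0.04,-0.03,-0.007,0,0,0],[0.09,-0.04,-0.03,-0.007,0,0,-0.136],[0.09,-0.04,-0.03,-0.007,0,0,-0.136]]' && python3 -m jog '[[0.09,0,0,0,0,0,-0.136],[0.09,0,0,0,0,0,0]]'
python3 - <<'E'
from h import *
d=grab('wrist','w1.png'); np.savez('w1.npz',**d)
for l in ['wheel','pawl','wheel_peg_mid','pawl_handle_mid','feeder']:
    print(l,[(np.round(x['location'],0).tolist(),round(x['p'],2)) for x in vision.find_in('wrist',l)[:2]])
E
```

```text
time_s: 2.85
ee_pos: [531.9, 9.1, 489.3]
ee_rot: [180.0, 0.0, 172.4]
force: [0.6, 1.2, 0.0]
gripper_width: 90.0
time_s: 3.1
ee_pos: [531.7, 10.3, 488.5]
ee_rot: [180.0, -0.0, 179.9]
force: [-0.4, -0.4, -0.6]
gripper_width: 90.3
wheel [([507.0, 5.0, 132.0], 0.97)]
pawl [([518.0, -61.0, 182.0], 0.75)]
wheel_peg_mid [([509.0, -2.0, 131.0], 0.65)]
pawl_handle_mid [([514.0, -62.0, 178.0], 0.85)]
feeder [([525.0, -5.0, 90.0], 0.85)]
```

View pics/w1.png

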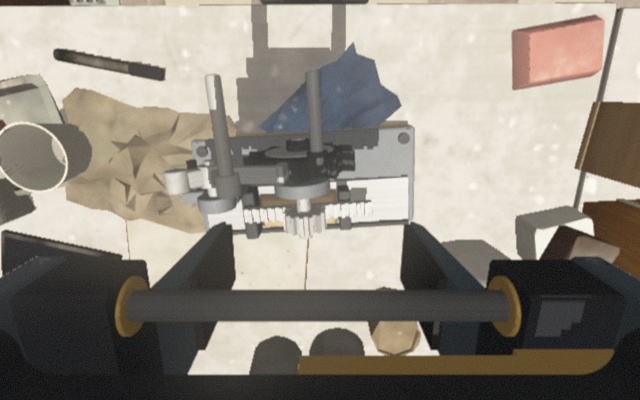

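The wrist view shows the pawl handle rod from its front end at (211,78) to (224,175), and the peg rod from (314,72) to (316,145). The board's front corners are at about (193,140) and (413,125). I'll measure these next with depth.

Run:
```python
from h import *
d=dict(np.load('w1.npz'))
for n,(u,v) in dict(h0=(211,80),h1=(214,100),h2=(217,120),h3=(220,145),h4=(224,170),p0=(314,76),p1=(315,90),p2=(315,110),p3=(316,130),p4=(316,140),cl=(203,142),cl2=(197,160),cr=(390,132),cr2=(408,215),b=(380,160),wheeltop=(300,185),hub=(290,150)).items():
    print(n,np.round(px(d,u,v),1))
# rod edges
for v in (80,90,100,110,120,130):
    print(v,[ (u,int(d['depth'][v,u])) for u in list(range(203,229,2))+list(range(303,326,2))])
# board top points fit
Z=[]
import itertools
vv,uu=np.mgrid[0:230,150:440]
fl=200/np.tan(np.radians(d['fov_y'])/2); P=d['pose']
dd=d['depth'][0:230,150:440]
c=np.stack([(uu-d['cx'])/fl*dd,(vv-d['cy'])/fl*dd,dd],-1)@P[:3,:3].T+P[:3,3]
np.save('c.npy',c)
m=(c[...,2]>8)&(c[...,2]<60)
cnts,_=cv2.findContours(m.astype(np.uint8),0,2)
k=max(cnts,key=cv2.contourArea)[:,0]
pts=np.array([c[y,x,:2] for x,y in k],np.float32)
print(cv2.minAreaRect(pts))
for z in range(0,220,10): print(z,int(((c[...,2]>=z)&(c[...,2]<z+10)).sum()),end='; ')
```

```text
h0 [439.2 -66.8 202.1]
h1 [453.2 -65.9 202. ]
h2 [467.6 -64.7 202.9]
h3 [486.4 -64.3 202.3]
h4 [505.8 -62.6 202.9]
p0 [434.7   7.6 150.6]
p1 [446.3   8.4 153.5]
p2 [463.2   8.4 152.5]
p3 [480.7   9.2 151.9]
p4 [489.6   9.1 152.5]
cl [ 507.4 -131.6   35.7]
cl2 [ 529.7 -140.9   37.4]
cr [495.9  99.9  35.5]
cr2 [604.4 129.8  36.2]
b [530.8  89.3  35.5]
wheeltop [535.6  -6.9 138. ]
hub [504.  -17.3 119.7]
80 [(203, 444), (205, 254), (207, 253), (209, 252), (211, 253), (213, 254), (215, 254), (217, 255), (219, 255), (221, 442), (223, 444), (225, 442), (227, 444), (303, 445), (305, 304), (307, 300), (309, 299), (311, 299), (313, 300), (315, 299), (317, 302), (319, 431), (321, 432), (323, 431), (325, 432)]
90 [(203, 447), (205, 448), (207, 257), (209, 254), (211, 253), (213, 254), (215, 255), (217, 256), (219, 257), (221, 258), (223, 447), (225, 448), (227, 447), (303, 431), (305, 432), (307, 304), (309, 303), (311, 303), (313, 300), (315, 301), (317, 303), (319, 308), (321, 433), (323, 433), (325, 432)]
100 [(203, 450), (205, 451), (207, 451), (209, 258), (211, 257), (213, 256), (215, 257)
[... 725 characters left out ...]
 313), (311, 311), (313, 310), (315, 309), (317, 310), (319, 310), (321, 315), (323, 443), (325, 442)]
130 [(203, 432), (205, 432), (207, 433), (209, 433), (211, 434), (213, 265), (215, 263), (217, 263), (219, 262), (221, 263), (223, 264), (225, 265), (227, 268), (303, 446), (305, 446), (307, 446), (309, 317), (311, 314), (313, 313), (315, 311), (317, 311), (319, 314), (321, 315), (323, 442), (325, 439)]
((505.86328125, 69.0445785522461), (217.59007263183594, 123.89495849609375), 3.453514337539673)
0 19728; 10 5450; 20 2897; 30 7278; 40 4256; 50 546; 60 487; 70 713; 80 1231; 90 303; 100 214; 110 749; 120 1372; 130 1280; 140 473; 150 2137; 160 1795; 170 1162; 180 19; 190 440; 200 1727; 210 0;
```

```bash
python3 -m jog '[[0,0,0,0,0,0,-0.06],[0,0.024,-0.012,0,0,0,0],[0,0.024,-0.012,0,0,0,0],[0,0.024,-0.012,0,0,0,0],[0,0,0,0,0,0,0],[0,0,0,0,0,0,0],[0,0,0,0,0,0,0]]' 20
python3 - <<'E'
from h import *
d=grab('wrist','w2.png'); np.savez('w2.npz',**d)
E
```

```text
time_s: 4.28
ee_pos: [462.5, -29.1, 488.6]
ee_rot: [180.0, 0.0, -176.5]
force: [0.2, 0.6, -0.9]
gripper_width: 22.8
```

View pics/w2.png

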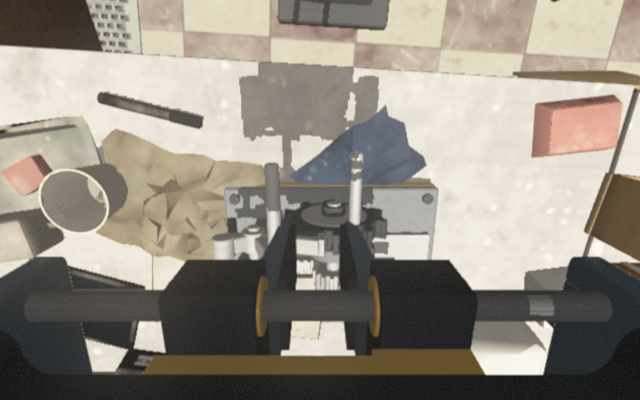

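The rods now stand upright in the picture, with the handle at column 272 and the peg at column 356, so the yaw is right. I'll compare the positions with the first view, then finish closing and go down left of the handle.

```bash
python3 - <<'E'
from h import *
d=dict(np.load('w2.npz'))
for p in [(272,172),(272,200),(273,225),(357,165),(356,190),(356,215)]: print(p,np.round(px(d,*p),1))
for q in [(467.6,-64.7,202.5),(463,8.4,152.5)]: print(proj(d,q))
E
python3 -m jog '[[0,0,0,0,0,0,0],[0,0,0,0,0,0,0],[0,0,0,0.03,0,0,0],[0,0,0,0.03,0,0,0],[0,0,0,0.03,0,0,0],[0,0,0,0.024,0,0,0],[0,0,0,0,0,0,0]]'
python3 - <<'E'
from h import *
d=grab('wrist','w3.png'); np.savez('w3.npz',**d)
E
```

```text
(272, 172) [441.1 -66.  202. ]
(272, 200) [463.9 -65.4 202.8]
(273, 225) [485.7 -64.2 202. ]
(357, 165) [441.3   6.3 153.2]
(356, 190) [465.3   7.6 153.2]
(356, 215) [490.1   9.9 153.6]
(np.float64(272.8441337536889), np.float64(204.31229662452944))
(np.float64(356.93866920512284), np.float64(187.49854861809476))
time_s: 5.2
ee_pos: [461.5, -29.4, 373.3]
ee_rot: [180.0, -0.2, -176.6]
force: [0.7, 0.1, 1.1]
gripper_width: 0.4
```

View pics/w3.png

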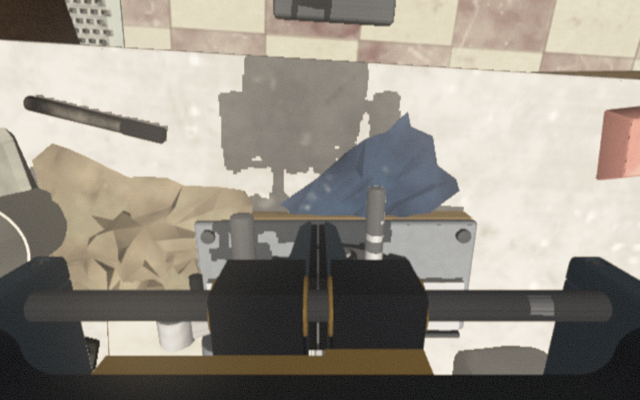

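The handle's end is at (242,215), left of the closed fingers at (320,230), and the peg is at (376,190). Now I'll push the handle to the right.

```bash
python3 -m jog '[[0,0,-0.006,0,0,0,0],[0,0,-0.006,0,0,0,0],[0,0,-0.006,0,0,0,0],[0,0,-0.006,0,0,0,0],[0,0,-0.006,0,0,0,0],[0,0,-0.006,0,0,0,0]]'; python3 -m jog '[[0,0,-0.006,0,0,0,0],[0,0,-0.006,0,0,0,0],[0,0,-0.006,0,0,0,0],[0,0,-0.006,0,0,0,0],[0,0,0,0,0,0,0],[0,0,0,0,0,0,0]]'
python3 - <<'E'
from h import *
d=grab('wrist','w4.png'); np.savez('w4.npz',**d)
E
```

```text
time_s: 6.0
ee_pos: [464.0, -65.9, 374.8]
ee_rot: [-180.0, 0.0, -176.6]
force: [0.7, -0.8, 0.6]
gripper_width: 0.6
time_s: 6.75
ee_pos: [465.4, -89.4, 374.7]
ee_rot: [180.0, -0.0, -176.6]
force: [-0.4, 0.1, 0.2]
gripper_width: 0.4
```

View pics/w4.png

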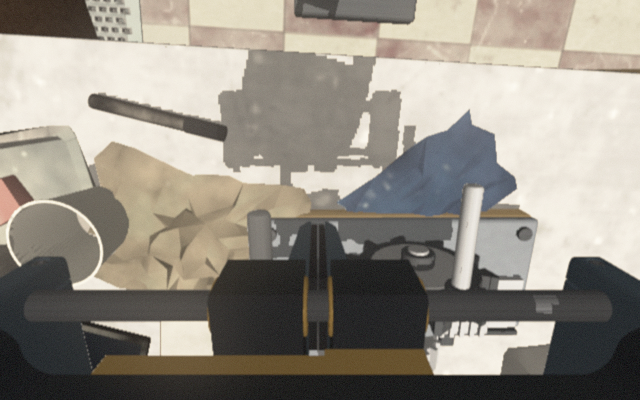

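Run:
```python
from h import *
d=dict(np.load('w4.npz'))
for p in [(259,218),(260,240),(472,200),(468,225),(465,250)]: print(p,np.round(px(d,*p),1))
```

```text
(259, 218) [ 439.7 -118.5  201. ]
(260, 240) [ 450.8 -117.8  201.4]
(472, 200) [438.7   3.5 153. ]
(468, 225) [454.8   3.8 153.6]
(465, 250) [472.6   5.9 151.9]
```

The picture shows the handle thrown back, its end at (259,215), and it measures 52 mm right of where it was, which is right for the stop. The peg is at (470,210). Next I'll go over to the left of the peg.

```bash
python3 -m jog '[[0,0,0.03,0,0,0,0],[0,0,0.035,0,0,0,0],[0,0,0.03,0,0,0,0],[0,0,0.03,0,0,0,0],[0,0,0,0.02,0,0,0],[0,0,0,0.02,0,0,0],[0,0,0,0.011,0,0,0],[0,0,0,0,0,0,0]]'
python3 - <<'E'
from h import *
d=grab('wrist','w5.png'); np.savez('w5.npz',**d)
E
```

```text
time_s: 7.8
ee_pos: [457.8, 35.4, 323.2]
ee_rot: [180.0, -0.1, -176.5]
force: [0.1, -0.1, -0.2]
gripper_width: 0.4
```

View pics/w5.png

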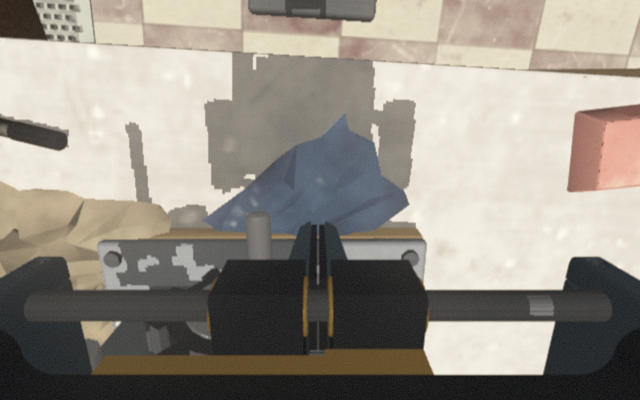

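Run:
```python
from h import *
d=dict(np.load('w5.npz'))
for v in (222,235,250):
    us=[u for u in range(235,300) if 0<d['depth'][v,u]<200]; 
    print(v,us[0],us[-1],np.round(px(d,(us[0]+us[-1])//2,v),1))
    print([int(x) for x in d['depth'][v,240:300:3]])
```

```text
222 246 270 [432.7   6.3 152.7]
[310, 310, 164, 163, 160, 160, 161, 162, 163, 165, 166, 305, 306, 307, 305, 304, 305, 304, 304, 305]
235 246 299 [495.7  -2.1  22.2]
[305, 304, 169, 164, 163, 163, 162, 163, 164, 166, 168, 303, 304, 304, 304, 305, 304, 304, 304, 164]
250 247 299 [503.5   0.6  35.6]
[293, 292, 293, 166, 166, 164, 164, 165, 166, 168, 170, 294, 293, 293, 293, 292, 292, 149, 148, 148]
```

The peg is at (259,230) and measures about 19 mm left of the wheel's axis, so the wheel is at about -0.1. Pushing gently towards the right.

```bash
python3 -m jog '[[0,0,-0.004,0,0,0,0],[0,0,-0.004,0,0,0,0],[0,0,-0.003,0,0,0,0],[0,0,-0.003,0,0,0,0],[0,0,-0.003,0,0,0,0],[0,0,-0.003,0,0,0,0],[0,0,-0.003,0,0,0,0],[0,0,-0.003,0,0,0,0],[0,0,-0.002,0,0,0,0],[0,0,0,0,0,0,0]]'
python3 - <<'E'
from h import *
d=grab('wrist','w6.png'); np.savez('w6.npz',**d)
for v in (222,235,250):
    us=[u for u in range(235,292) if 0<d['depth'][v,u]<200]
    if us: print(v,us[0],us[-1],np.round(px(d,(us[0]+us[-1])//2,v),1))
    print([int(x) for x in d['depth'][v,240:310:3]])
E
```

```text
time_s: 9.1
ee_pos: [459.8, 7.3, 323.8]
ee_rot: [-180.0, 0.0, -176.6]
force: [-0.1, 2.2, 2.4]
gripper_width: 0.6
222 270 291 [433.1 -11.4 156.4]
[317, 316, 315, 313, 310, 310, 308, 310, 313, 312, 162, 159, 157, 158, 156, 157, 158, 160, 160, 307, 306, 307, 181, 180]
235 271 291 [438.8 -10.6 157.7]
[304, 304, 303, 303, 304, 304, 304, 302, 305, 302, 304, 160, 159, 159, 160, 159, 160, 159, 163, 163, 163, 165, 163, 165]
250 271 291 [446.2 -10.4 157.9]
[293, 293, 293, 293, 293, 292, 293, 292, 293, 293, 294, 163, 161, 161, 160, 160, 161, 150, 148, 148, 148, 149, 148, 149]
```

View pics/w6.png

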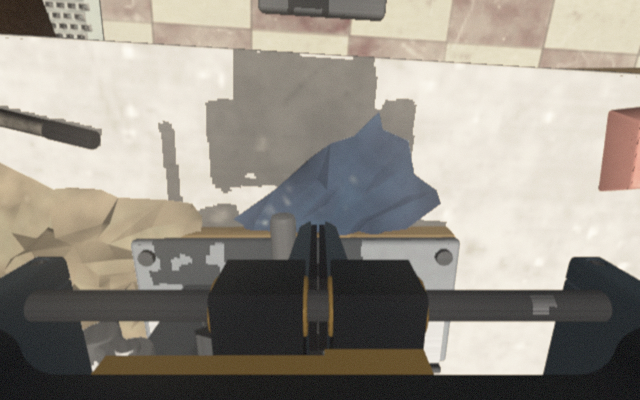

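The peg is now at (282,225) against the finger, about 1.5 mm left of the axis, so the wheel is at about 0.31. It needs about 9 mm more.

```bash
python3 -m jog '[[0,0,-0.003,0,0,0,0],[0,0,-0.003,0,0,0,0],[0,0,-0.003,0,0,0,0],[0,0,0,0,0,0,0]]'
python3 -m jog '[[0,0,0.006,0,0,0,0],[0,0,0.01,0,0,0,0],[0,0,0,0,0,0,0]]'
python3 - <<'E'
from h import *
d=grab('wrist','w7.png'); np.savez('w7.npz',**d)
for v in (222,235,250):
    us=[u for u in range(225,285) if 0<d['depth'][v,u]<200]
    if us: print(v,us[0],us[-1],np.round(px(d,(us[0]+us[-1])//2,v),1))
E
```

```text
time_s: 9.65
ee_pos: [460.1, -2.0, 323.6]
ee_rot: [-180.0, -0.0, -176.6]
force: [-0.5, 1.2, 0.6]
gripper_width: 0.3
time_s: 10.02
ee_pos: [459.0, 15.1, 323.6]
ee_rot: [-180.0, -0.0, -176.5]
force: [0.4, -0.5, -1.3]
gripper_width: 0.8
222 234 258 [432.6 -18.7 157.5]
235 235 259 [439.3 -18.5 156.6]
250 236 260 [446.4 -17.8 157.5]
```

View pics/w7.png

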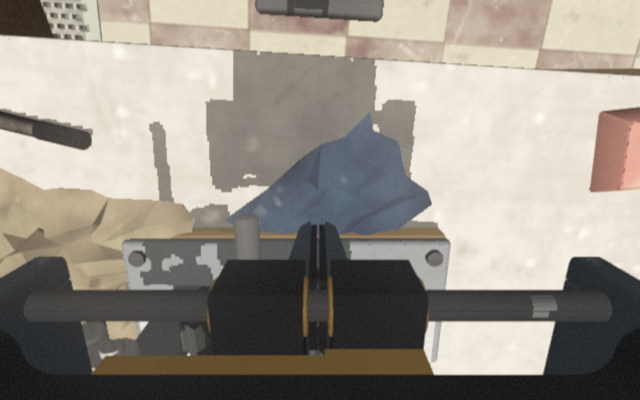

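The peg is at (247,230), 6.4 mm right of the axis, so the wheel is at about 0.50, inside the play of 0.43 to 0.63. Next I'll go up and over to the right of the handle.

```bash
python3 -m jog '[[0,0,0,-0.035,0,0,0],[0,0,0,-0.035,0,0,0],[0,0,0,-0.03,0,0,0],[0,0,-0.042,0,0,0,0],[0,0,-0.042,0,0,0,0],[0,0,-0.042,0,0,0,0],[0,0,-0.04,0,0,0,0],[0,0,0,0,0,0,0]]'
python3 - <<'E'
from h import *
d=grab('wrist','w8.png'); np.savez('w8.npz',**d)
E
```

```text
time_s: 11.08
ee_pos: [469.2, -153.3, 423.4]
ee_rot: [-180.0, -0.0, -176.8]
force: [0.6, 0.6, -0.1]
gripper_width: -0.3
```

View pics/w8.png

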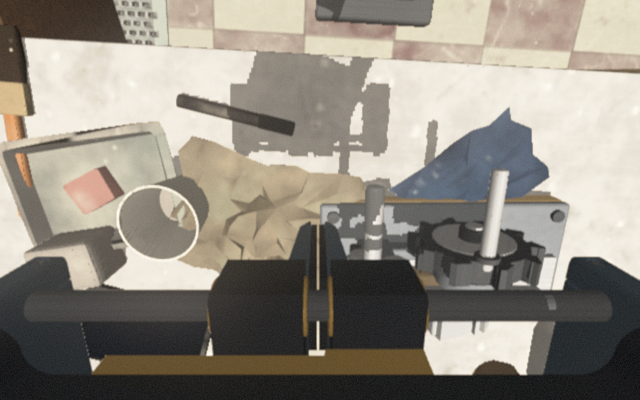

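The handle is at (374,190), just left of the fingers in robot terms, and the peg is at (500,175). Going down, then pushing left.

```bash
python3 -m jog '[[0,0,0,0.025,0,0,0],[0,0,0,0.024,0,0,0],[0,0,0.006,0,0,0,0],[0,0,0.006,0,0,0,0],[0,0,0.006,0,0,0,0],[0,0,0.006,0,0,0,0],[0,0,0.006,0,0,0,0]]'
python3 -m jog '[[0,0,0.005,0,0,0,0],[0,0,0.005,0,0,0,0],[0,0,0.005,0,0,0,0],[0,0,0.004,0,0,0,0],[0,0,0.004,0,0,0,0],[0,0,0.004,0,0,0,0],[0,0,0,0,0,0,0],[0,0,0,0,0,0,0]]'
python3 - <<'E'
from h import *
d=grab('wrist','w9.png'); np.savez('w9.npz',**d)
E
```

```text
time_s: 12.0
ee_pos: [467.4, -120.9, 375.1]
ee_rot: [-180.0, 0.0, -176.5]
force: [-0.5, -1.1, 0.3]
gripper_width: 0.1
time_s: 13.0
ee_pos: [465.8, -94.4, 374.7]
ee_rot: [-180.0, 0.0, -176.5]
force: [-1.1, -0.3, -0.9]
gripper_width: 0.4
```

View pics/w9.png

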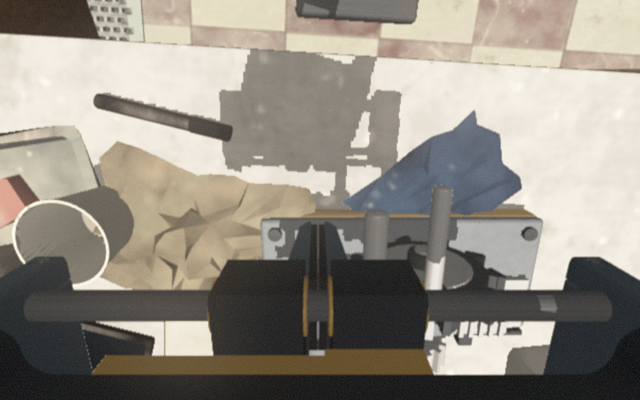

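The handle has fallen to the left and is at (376,218); the peg is at (438,200). I'll back off, rise and measure both from above.

```bash
python3 -m jog '[[0,0,-0.015,0,0,0,0],[0,0,0,-0.04,0,0,0],[0,0,0,-0.04,0,0,0],[0,-0.03,0.02,-0.035,0,0,0],[0,-0.03,0.02,0,0,0,0],[0,0,0.02,0,0,0,0],[0,0,0,0,0,0,0],[0,0,0,0,0,0,0]]'
python3 - <<'E'
from h import *
d=dict(np.load('w9.npz'))
print('before',[np.round(px(d,*p),1) for p in [(376,222),(376,240),(439,200),(436,240)]])
d=grab('wrist','w10.png'); np.savez('w10.npz',**d)
for n in ('wheel','pawl'): print(n,[np.round(x['location']) for x in vision.find_in('wrist',n)[:1]])
E
```

```text
time_s: 14.05
ee_pos: [522.2, -46.4, 489.5]
ee_rot: [-180.0, -0.1, -176.6]
force: [0.0, 0.3, -0.6]
gripper_width: 0.5
before [array([438.4, -68.4, 202.2]), array([447.1, -67.6, 203.1]), array([439.4, -22.8, 156. ]), array([465.1, -20.8, 156.8])]
wheel [array([505.,  -6., 140.])]
pawl [array([517., -66., 186.])]
```

View pics/w10.png

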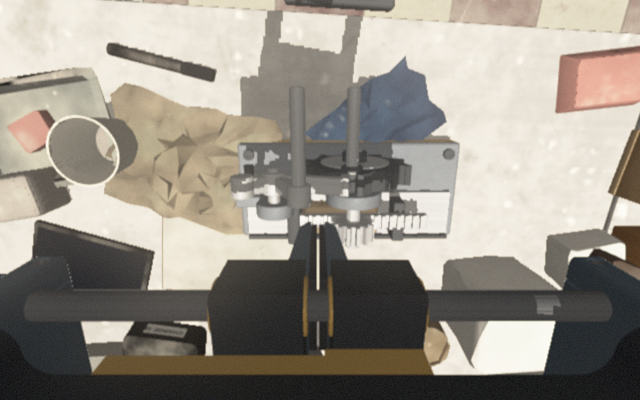

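Run:
```python
from h import *
def rod(d,rows,lo,hi,zmin,zmax):
    o=[]
    for v in rows:
        us=[u for u in range(lo,hi) if d['depth'][v,u]>0 and zmin<px(d,u,v)[2]<zmax]
        a,b=px(d,us[0],v),px(d,us[-1],v); m=px(d,(us[0]+us[-1])//2,v)
        o.append([m[0],(a[1]+b[1])/2,m[2]])
    o=np.array(o); k=np.polyfit(o[:,0],o[:,1],1); return np.round([np.polyval(k,450),np.polyval(k,480),o[:,2].mean()],1)
for f,h,p,rh,rp in [('w1',(195,240),(295,335),range(85,140,5),range(85,135,5)),('w2',(255,290),(340,372),range(172,222,5),range(160,215,5)),('w10',(280,315),(335,370),range(95,165,5),range(95,150,5))]:
    d=dict(np.load(f+'.npz')); print(f,rod(d,rh,*h,185,215),rod(d,rp,*p,140,165))
print(status.state()['time_s'])
```

```text
w1 [-66.1 -64.2 202.2] [  6.4   8.4 153.3]
w2 [-66.4 -64.5 202.6] [  6.1   8.  153. ]
w10 [-66.6 -64.6 202.5] [-19.2 -17.4 156.9]
14.2
```

Run:
```python
import cv2
im=cv2.imread('pics/w10.png')[70:260,200:480]; cv2.imwrite('pics/w10c.png',cv2.resize(im,None,fx=2.8,fy=2.8,interpolation=cv2.INTER_CUBIC))
```

```text
(no output)
```

View pics/w10c.png

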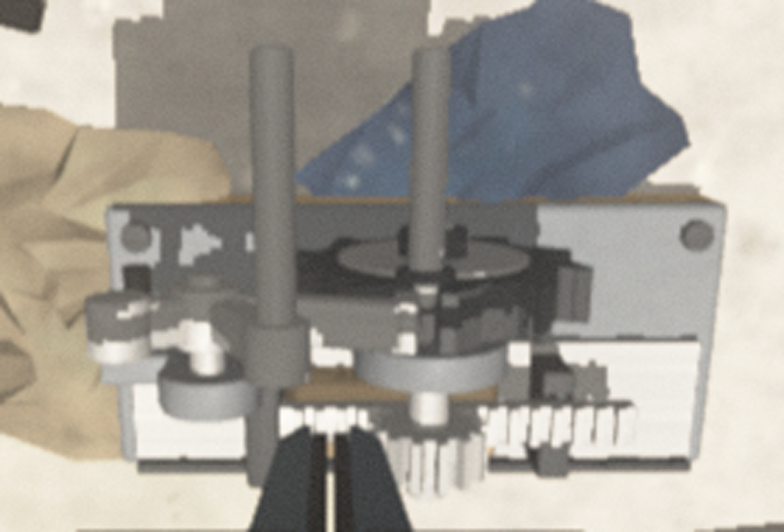

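The handle is back at its starting position to within 0.5 mm, so the pawl is fully down. The peg has moved 25.5 mm right, which puts the wheel at about 0.52. Nothing else has shifted, and the arm is clear at 490 mm.

```bash
python3 -c "
from workcell import ticket; print(ticket.job_done())"
```

```text
the job is handed in; nothing more can be done
None
```

I tipped the pawl back with the closed fingertips, pushed the wheel back one notch by its peg, then tipped the pawl over again so it dropped into the next gap. I handed the job in at about 14 s, and no verdict is reported.

- **Pawl:** in the last wrist picture the handle was within 0.5 mm of its lowered position at the start, so the pawl is fully down. When thrown back, it measured 52 mm to the right, which matches its stop.
- **Wheel:** the peg had moved about 25.5 mm to the right, which puts the wheel at about 0.52 rad (allowed 0.40 to 0.67). An earlier reading gave 0.50.
- **Forces:** wrist readings at the end of each move stayed under about 4 N.
- **Fingers:** at hand-in the arm was clear of everything, with the fingertips about 300 mm above the worktop.
- **Other things:** the cup, pen and spare bar show no shift in the wrist pictures. I did not measure them, the feed bar or the other loose things after the moves.

One single-pixel reading, taken while the finger was still beside the handle, disagreed. It put the handle and the peg 2 to 4 mm further right. The line fit from the clear view did not confirm it, so I used the line fit.

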